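# Take up the brake of a decorating turntable through its adjuster slot

## Task

The brake of the decorating turntable has gone slack. Take the adjusting lever from its wooden stand, put its blade down through the slot in the brake housing and advance the star wheel tooth by tooth towards the turntable, gently and never forcing it, until the brake shoe bears firmly on the turntable's rim. Then stand the lever back in its stand, move nothing else, and work the brake with the lever's blade on the star wheel only.

Things in the scene. Friction and masses are not known exactly. Their poses are not given: they have to be found in the camera images.
- lever_grip (a point): Adjusting lever, loose, 120 g, upright in its stand: square wooden handle 28 x 28 x 50 mm tall over a steel collar (38 mm wide, 5 thick) and a flat blade 38 mm long, 5 thick, 12 wide. Point: the handle's centre. z up the handle, x across the blade's 5 mm, y along its 12 mm; handle faces square to x and y. Collar underside 30 mm below, blade end 68 mm below, handle top 25 mm above.
- lever_tip (a point): The rounded end of the lever's blade, on its centre line; same axes as lever_grip.
- stand_hole (a point): Fixed wooden stand, a block 80 x 70 x 50 mm (x, y, z). Point: centre of the hole's mouth on its top face. The hole, 15 mm along x and 21 mm along y, goes right through; the lever's blade hangs in it, thickness along x, with the collar resting on the block's top.
- slot (a point): Fixed grey brake housing, 100 x 74 mm, 83 mm high. Point: centre of the slot in its top, at the top surface. x: along the slot towards the turntable, the way to push the top of the star wheel; y: across the slot; z up. Slot 34 mm (x) by 18 mm (y) in a cover 5 mm thick. Pushing the blade on an end of the slot also feels firm but turns nothing.
- axle (a point): Centre of the steel star wheel in the housing, 43 mm below the slot; axes as the slot's, axle along y. 10 equal teeth, tip radius 32 mm, root radius 20 mm, 6 mm thick with rounded tips, wheel 16 mm wide. Tooth tips pass 6 mm under the cover.
- star (a joint): Star wheel angle, rad; grows as its top is pushed to the slot's +x; stays where left (friction about 1.5 N at the teeth). At 0 a tooth points straight up; at a, teeth lean to +x by a plus multiples of 0.628. A tooth moves the shoe 3 mm. It needs about 1.3 to 4 teeth, not known beforehand: when the shoe meets the rim it stops dead; about 6 N at the teeth is firm, over 11 N damages them.
- shoe: Brake shoe, cork-faced steel pad 16 x 44 x 30 mm, driven by the star wheel along the slot's x; cork face 19 mm along x from its origin. Not to be pushed directly. It bears on the turntable: fixed aluminium drum 130 mm across, axis about 150 mm from the slot's centre along x, rim not measured exactly, carrying a wooden fir tree up to 188 mm above the table.
- fir: Bystander: bare turned wooden fir tree, 82 mm wide, 113 mm tall, origin under its centre. Leave alone.
- pot: Bystander: bare turned wooden pot with a knobbed lid, 90 mm wide, 90 mm tall, origin under its centre. Leave alone.
- tub: Bystander: white plastic jar, 80 mm wide, 80 mm tall, origin under its centre. Leave alone.
Things that resemble listed ones, but are neither listed nor needed, are in the scene too. What is shaped like the part that bears lever_grip but blue is not meant. There is more than one size of the part that bears stand_hole; the job needs the larger.

How it is judged:
On the way, in this order (a step that is already met when the one before it is completed fails the run):
1. the lever is drawn out of its stand (z of lever_tip in the frame of stand_hole above 0.005 m), for 0.1 s.
2. the lever's blade pushes the star wheel through the slot (contact force between lever and star above 1 N and z of lever_tip in the frame of slot below -0.011 m), for 0.1 s.
3. the brake shoe comes to bear on the rim (contact force between shoe and anything else above 3 N), for 0.2 s.
At the end, for the whole second after the job is handed in: The brake shoe presses on the turntable's rim with more than 3 N by itself, and the lever stands at rest in its stand: blade in the hole, collar down on the block (within 4 mm in height), within 12 mm of the hole's centre and within 0.12 rad of upright (contact force between shoe and anything else above 3 N and horizontal distance between lever_grip and stand_hole below 0.012 m and z of lever_grip in the frame of stand_hole between 0.025 and 0.034 m and angle between lever_grip's own z axis and vertical below 0.12 rad and linear speed of lever below 0.02 m/s); the robot touches nothing.
It fails at once if the star wheel is forced: more than 11 N between lever and star wheel (contact force between lever and star above 11 N).
It fails at once if the shoe or the star wheel is pushed by the robot itself, or the shoe by the lever (contact force between any of the arm, the fingers, lever and shoe above 0.5 N or contact force between the fingers and star above 0.5 N).
It fails at once if a bystander is moved by more than 20 mm (distance of any of fir, pot, tub from where it was at the start of the episode above 0.02 m).
It also fails if it takes over 64 s, if anything falls off the work surface, if the arm or the gripper's body presses on something with over 40 N, if the wrist force passes 120 N, or if a joint passes its speed limit or range.

## Robot

A 7-joint arm with a two-finger parallel gripper is mounted at the origin on the work surface. World frame = base frame: x ahead of the robot, y to its left, z up, the work surface at z = 0. Lengths are in m, angles in rad, forces in N, time in s.
With the tool pointing down it reaches from about 0.4 to 0.85 m from the base axis. Payload 4.4 kg.
Tool frame: the origin (TCP) lies at the very end of the fingers, on their centre line; the grasp point (between the pads) lies 19 mm behind it; z points along the fingers, y is the line along which they close (so a half turn about z gives the same grasp; the last joint's range is limited). The gripper opens to 94 mm and grips with 3 to 60 N. Pads are 16 mm wide; open, the fingers measure 119 mm over their backs; the gripper's body (75 mm by 177 mm) begins 78 mm behind the grasp point.
Start: joints at [1.079, 0.628, 0.038, 1.517, -0.027, 0.996, -0.02], TCP at [0.269, -0.592, 0.167] pointing down, gripper open.
Joint ranges: [-3.06, 3.06], [-0.37, 2.12], [-1.25, 1.32], [0.18, 2.47], [-1.1, 4.24], [0.23, 1.98], [-2.94, 2.94]. Speed limits (rad/s): [2.57, 2.57, 3.14, 3.14, 3.14, 3.14, 3.14].

## Interface

Orientations are given as a unit quaternion [w, x, y, z].
In Python, from cell import bot, vision, job gives the robot as it stands.
- The arm moves only by the tool arm_command, never from a script. Its argument "steps" is a list of rows, each a list of 5 numbers: the shift along the tool's x, y, z in mm, then the turn about the tool's z in degrees, then the finger opening in mm, from 0 to 94. In form: [[x, y, z, spin, hand], ...]. A call has 1 to 12 rows; each row shifts and turns the commanded pose from where the row before left it, along the tool's axes as they then stand; what a row does not reach is not made up. A row lasts 1/8 s, in which the tool goes at most 62.5 mm and 10.7 degrees, less where a joint would pass 70% of its speed; a pose out of reach is approached as far as the arm can. A call with a gripper value outside its range is refused whole. The fingers move at their own pace and stop on an object; "squeeze" is the grip in N (left out, the last holds). Time passes only in rows, so rows that do not move let the fingers close. It gives the time, the measured TCP pose, the force, the opening and the grip force at its end, in the units of the state.
- bot.sense(): the state, without advancing time (a new reading comes with each control period).
- vision.camera(name): name is "side" or "top"; returns (picture, depth): 480x640x3 uint8, red, green, blue; 480x640 float32, m along the optical axis (not along the pixel's ray), 0 where there is no reading.
- vision.camera_params(name): a dict with "fx", "fy", "cx", "cy" (pixels), "distortion" ([k1, k2, p1, p2, k3] as OpenCV has them; the pictures are not rectified), "origin" and "rotation" of the camera in the world. Camera axes: x right, y down, z forward; pixel columns grow to the right and rows downward; lengths in m; the calibration is good to about 2 mm. A picture is of the moment at which its call begins. camera_params takes no time and is no camera call.
- job.close_job(): hands the job in; it is judged then, once.
The state is a dict: "time": time; "joints": joint angles; "joint_vel": joint speeds; "joint_efforts": joint torques, N m; "tool_pos": TCP position; "eef_rot": TCP orientation; "force": force on the tool from outside, world axes, zero at the start; "ft_torque": the same for the moment, N m; "gripper_width": finger opening in m; "grasp_force": force on a finger pad.
Only numpy, scipy, OpenCV 4.12 (cv2) and the standard library are available. Lean on these libraries where they do the work, as an engineer would, in place of code of your own. Each camera call takes 0.05 s, during which the arm holds its last target. There are 200 camera calls.

## Working session

There is one attempt and no reset: what is moved stays moved. The work goes in short steps, Python scripts to look and compute and a tool call to move; the robot and the scene stay as the last step left them, time stands still between calls to the robot, and variables do not carry over. Pictures are saved under pics/ and viewed, at most 10 in all, crops included, and the job is handed in when it is done.

Besides the shell and the picture viewer there is one more tool, called after ">>>" by a JSON object that holds its "name" and its "arguments". arm_command: Moves the arm, as the interface text tells. Its arguments: {"type":"object","properties":{"steps":{"type":"array"},"squeeze":{"type":"number"}},"required":["steps"]}

```bash
ls; mkdir -p pics; cat > h.py <<'E'
import numpy as np, cv2
from cell import bot, vision, job
def pts(name, d=None):
    p=vision.camera_params(name); K=np.array([[p['fx'],0,p['cx']],[0,p['fy'],p['cy']],[0,0,1]]); return p,K
def cloud(name,depth):
    p,K=pts(name)
    u,v=np.meshgrid(np.arange(640.),np.arange(480.))
    n=cv2.undistortPoints(np.stack([u,v],-1).reshape(-1,1,2),K,np.array(p['distortion'])).reshape(480,640,2)
    c=np.dstack([n[...,0]*depth,n[...,1]*depth,depth])
    w=c@np.array(p['rotation']).T+np.array(p['origin']); w[depth<=0]=np.nan
    return w
E
python3 - <<'E'
from h import *
for n in ("top","side"):
    im,d=vision.camera(n); np.savez(f"pics/{n}0.npz",im=im,d=d)
    cv2.imwrite(f"pics/{n}0.png",im[...,::-1]); p=vision.camera_params(n); print(n,p['origin'],np.round(p['rotation'],3).tolist(),p['fx'])
print(bot.sense())
E
```

```text
pics
top [ 0.27343682 -0.03721     1.57602073] [-0.06, 0.708, -0.701, 0.067] 596.8045556891465
side [0.13262707 0.56519756 0.65105302] [0.128, -0.27, 0.859, -0.417] 484.0784156431127
{'time': 0.1, 'joints': array([ 1.07919754,  0.62923478,  0.03844076,  1.51820926, -0.02699161,
        0.99632295, -0.02000536]), 'joint_vel': array([ 0.00109675, -0.00083735, -0.00021937, -0.00272386, -0.00043845,
        0.00051417,  0.00056636]), 'joint_efforts': array([ 3.64114960e-03, -5.50792372e+01,  1.14789460e+00, -1.87117320e+01,
       -5.20786189e-02,  1.91889441e-02,  3.35530490e-05]), 'tool_pos': array([ 0.26824497, -0.5913651 ,  0.16617708]), 'eef_rot': array([-8.07498780e-04,  9.77421665e-01,  2.11296481e-01, -1.84362014e-04]), 'force': array([0.14416705, 0.2377335 , 0.27056024]), 'ft_torque': array([-0.03557019, -0.01183841,  0.02213577]), 'grasp_force': 0.0, 'gripper_width': 0.09428189942937676}
```

View pics/top0.png

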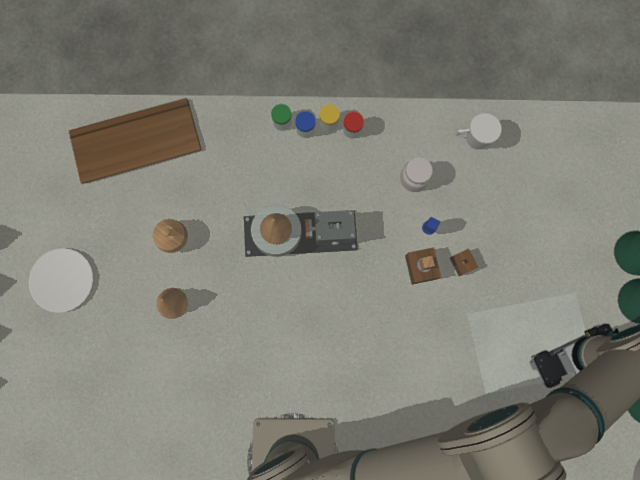

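View pics/side0.png

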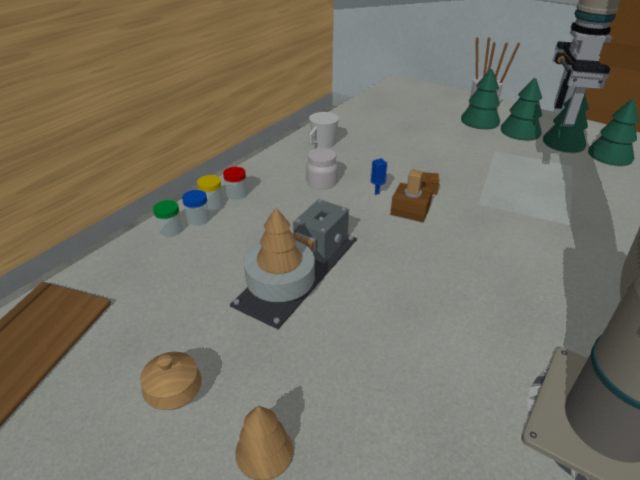

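Top picture: the lever with a wooden handle is at (428,262) in the larger block (424,266). The smaller block at (465,262) is empty, and the blue lookalike is at (431,226). The housing is at (336,230) with its slot near (334,226), and the turntable with the fir is at (277,230). I'll measure these and confirm in one enlarged crop.

```bash
python3 - <<'E'
from h import *
D=np.load("pics/top0.npz"); im,d=D['im'],D['d']; w=cloud("top",d)
def sel(box,z0,z1):
    x0,y0,x1,y1=box; m=np.zeros((480,640),bool); m[y0:y1,x0:x1]=1
    return m&(w[...,2]>z0)&(w[...,2]<z1)
def rect(name,box,z0,z1):
    m=sel(box,z0,z1); q=w[m]
    r=cv2.minAreaRect((q[:,:2]*1000).astype(np.float32)); print(name,m.sum(),"z",np.round(np.median(q[:,2]),4),"c",np.round(r[0],1),"size",np.round(r[1],1),"ang",round(r[2],2),"mean",np.round(q.mean(0)*1000,1))
print("table z",np.nanmedian(w[300:380,250:400,2]))
rect("stand",(395,240,450,295),.04,.057)
rect("handle",(405,245,450,285),.092,.125)
rect("small",(448,240,490,285),.015,.07)
rect("housing",(312,200,365,260),.075,.093)
rect("drum",(240,195,305,265),.06,.09)
rect("fir",(240,195,305,265),.10,.2)
a=cv2.resize(im[200:290,240:400],None,fx=5,fy=5,interpolation=cv2.INTER_CUBIC)[:, :800]
b=cv2.resize(im[205:295,395:485],None,fx=3.3,fy=3.3,interpolation=cv2.INTER_CUBIC)
S=np.load("pics/side0.npz")['im']; c=cv2.resize(S[150:230,285:445],None,fx=3.1,fy=3.1,interpolation=cv2.INTER_CUBIC)
out=np.zeros((750,800,3),np.uint8); out[:450]=a; out[450:450+b.shape[0],:b.shape[1]]=b; out[450:450+c.shape[0],304:304+c.shape[1]]=c
cv2.imwrite("pics/crop1.png",cv2.resize(out,(640,600))[...,::-1])
E
```

```text
Traceback (most recent call last):
  File "h.py", line 10, in cloud
    w=c@np.array(p['rotation']).T+np.array(p['origin']); w[depth<=0]=np.nan
      ~^~~~~~~~~~~~~~~~~~~~~~~~~~
ValueError: matmul: Input operand 1 has a mismatch in its core dimension 0, with gufunc signature (n?,k),(k,m?)->(n?,m?) (size 4 is different from 3)
```

```bash
sed -i "s/np.array(p\['rotation'\]).T/Rot(p).T/" h.py; cat >> h.py <<'E'
from scipy.spatial.transform import Rotation
def Rot(p): return Rotation.from_quat(p['rotation'],scalar_first=True).as_matrix()
def proj(name,P):
    p,K=pts(name); R=Rot(p).T
    return cv2.projectPoints(np.atleast_2d(P).astype(float),cv2.Rodrigues(R)[0],-R@np.array(p['origin']),K,np.array(p['distortion']))[0].reshape(-1,2)
E
cat > m.py <<'E'
from h import *
D=np.load("pics/top0.npz"); im,d=D['im'],D['d']; w=cloud("top",d)
def sel(box,z0,z1):
    x0,y0,x1,y1=box; m=np.zeros((480,640),bool); m[y0:y1,x0:x1]=1
    return m&(w[...,2]>z0)&(w[...,2]<z1)
def rect(name,box,z0,z1):
    m=sel(box,z0,z1); q=w[m]
    if len(q)<4: return print(name,len(q))
    r=cv2.minAreaRect((q[:,:2]*1000).astype(np.float32)); print(name,m.sum(),"z",np.round(np.median(q[:,2]),4),"c",np.round(r[0],1),"size",np.round(r[1],1),"ang",round(r[2],2),"mean",np.round(q.mean(0)*1000,1))
print("table z",np.nanmedian(w[300:380,250:400,2]))
rect("stand",(395,240,450,295),.04,.057)
rect("handle",(405,245,450,285),.092,.125)
rect("small",(448,240,490,285),.015,.07)
rect("housing",(312,200,365,260),.075,.093)
rect("drum",(240,195,305,265),.06,.09)
rect("fir",(240,195,305,265),.10,.2)
a=cv2.resize(im[200:290,240:400],None,fx=5,fy=5,interpolation=cv2.INTER_CUBIC)[:, :800]
b=cv2.resize(im[205:295,395:485],None,fx=3.3,fy=3.3,interpolation=cv2.INTER_CUBIC)
S=np.load("pics/side0.npz")['im']; c=cv2.resize(S[150:230,285:445],None,fx=3.1,fy=3.1,interpolation=cv2.INTER_CUBIC)
out=np.zeros((750,800,3),np.uint8); out[:450]=a; out[450:450+b.shape[0],:b.shape[1]]=b; out[450:450+c.shape[0],304:304+c.shape[1]]=c
cv2.imwrite("pics/crop1.png",cv2.resize(out,(640,600))[...,::-1])
E
python3 m.py
```

```text
table z 0.00041498336828083016
stand 661 z 0.0496 c [ 495.2 -332.6] size [80.6 72.9] ang 11.83 mean [ 493.5 -330.2   49.6]
handle 134 z 0.1051 c [ 495.3 -331.5] size [27.9 29.1] ang 14.49 mean [ 494.4 -331.3  104.6]
small 415 z 0.0338 c [ 506.6 -442.7] size [55.8 51.8] ang 23.25 mean [ 506.2 -441.8   33.1]
housing 1044 z 0.0831 c [590.6 -99.4] size [ 76.1 100.4] ang 3.74 mean [589.9 -99.2  83.1]
drum 1355 z 0.0757 c [578.8  51.3] size [128.3 128.9] ang 5.01 mean [575.7  50.9  76. ]
fir 528 z 0.1499 c [579.7  51.7] size [63.  62.9] ang 70.92 mean [572.9  49.7 145.9]
```

View pics/crop1.png

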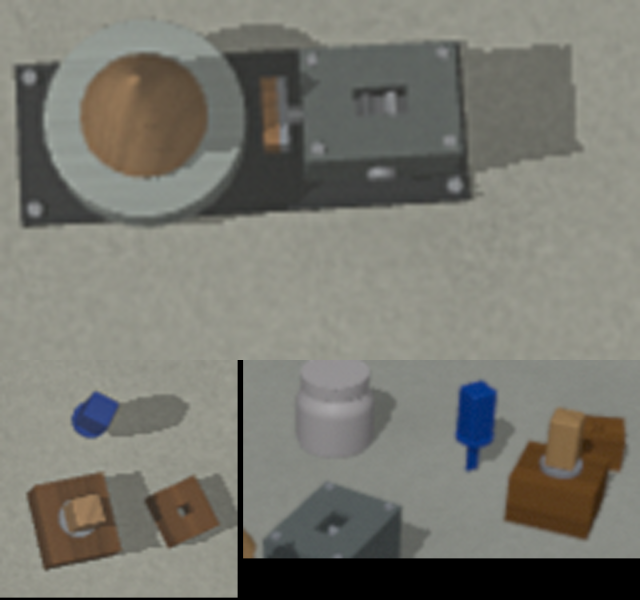

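The crop confirms three things. The wooden lever stands in the larger block (about 80 x 73 mm, 50 mm high), while the blue lever and the small block (55 x 52 mm, 34 mm high) are the decoys. The handle top at 105 mm fits the given sizes. Two star teeth show through the slot, at crop x≈366 and 393. I'll start by moving over the lever.

>>> {"name": "arm_command", "arguments": {"steps": [[39.3,-17.9,0,0,94],[39.3,-17.9,0,0,94],[39.3,-17.9,0,0,80],[39.3,-17.9,0,0,70],[39.3,-17.9,0,0,60],[39.3,-17.9,0,0,60],[39.3,-17.9,0,0,60],[39.3,-17.9,0,0,60],[0,0,0,-9.8,60],[0,0,0,-9.8,60],[0,0,0,-9.8,60],[0,0,0,-9.8,60]]}}

```text
time: 1.6
tool_pos: [0.4954, -0.3314, 0.1666]
eef_rot: [-0.0, 0.848, 0.529, -0.0]
force: [-0.2, 0.6, -0.3]
gripper_width: 0.0597
grasp_force: 0.0
```

>>> {"name": "arm_command", "arguments": {"steps": [[0,0,0,-9.8,60],[0,0,0,-9.8,60],[0,0,0,-9.8,60],[0,0,0,-9.8,60],[0,0,0,0,60]]}}

```text
time: 2.22
tool_pos: [0.4952, -0.3317, 0.1665]
eef_rot: [-0.0, 0.625, 0.781, 0.0]
force: [0.2, 0.5, 0.1]
gripper_width: 0.0599
grasp_force: 0.0
```

```bash
cat >> h.py <<'E'
def togo(target,yaw_deg=None):
    s=bot.sense(); R=Rotation.from_quat(s['eef_rot'],scalar_first=True); 
    t=R.inv().apply(np.array(target)-s['tool_pos'])*1000
    y=R.as_matrix()[:,1]; ya=np.degrees(np.arctan2(y[1],y[0]))
    print("pos",np.round(s['tool_pos']*1000,1),"tool-y yaw",round(ya,2),"tilt",np.round(R.as_matrix()[:2,2],4),"togo",np.round(t,1),"spin",None if yaw_deg is None else round(-(yaw_deg-ya),2),"F",np.round(s['force'],2),"w",round(s['gripper_width']*1000,1),"g",round(s['grasp_force'],1),"t",round(s['time'],2))
E
python3 - <<'E'
from h import *
togo([.4953,-.3315,.064],13)
D=np.load("pics/top0.npz"); im,d=D['im'],D['d']; w=cloud("top",d)
# rectify housing/drum area at the z=0.083 plane: 0.5 mm grid in frame of housing
c=np.array([.5906,-.0994]); a=np.radians(93.74); ex=np.array([np.cos(a),np.sin(a)]); ey=np.array([-np.sin(a),np.cos(a)])
def ortho(name,im,z,x0,x1,y0,y1,s):
    X,Y=np.meshgrid(np.arange(x0,x1,s),np.arange(y1,y0,-s))
    P=np.dstack([c[0]+(X*ex[0]+Y*ey[0])/1000,c[1]+(X*ex[1]+Y*ey[1])/1000,np.full(X.shape,z)])
    uv=proj(name,P.reshape(-1,3)).astype(np.float32).reshape(X.shape+(2,))
    return cv2.remap(im,uv,None,cv2.INTER_CUBIC)
A=ortho("top",im,.083,-60,100,-45,45,.2)
S=np.load("pics/side0.npz"); B=ortho("side",S['im'],.083,-60,100,-45,45,.2)
o=np.vstack([A,B]); 
for k in range(0,o.shape[1],50): cv2.line(o,(k,0),(k,8),(255,0,0) if k==300 else (255,255,0),1)
for k in range(0,900,50): cv2.line(o,(0,k),(8,k),(255,0,0) if k%450==225 else (255,255,0),1)
cv2.imwrite("pics/ortho.png",cv2.resize(o,(533,600),interpolation=cv2.INTER_AREA)[...,::-1])
# side cloud check
w2=cloud("side",S['d'])
for n,ww in (("top",w),("side",w2)):
    for nm,b,z0,z1 in (("housing",(.53,.65,-.16,-.04),.078,.089),("handle",(.46,.53,-.37,-.29),.098,.112),("stand",(.43,.55,-.39,-.27),.044,.054),("drum",(.5,.66,-.03,.13),.066,.082)):
        q=ww[(ww[...,0]>b[0])&(ww[...,0]<b[1])&(ww[...,1]>b[2])&(ww[...,1]<b[3])&(ww[...,2]>z0)&(ww[...,2]<z1)]
        r=cv2.minAreaRect((q[:,:2]*1000).astype(np.float32)); print(n,nm,len(q),np.round(np.median(q[:,2])*1000,1),np.round(r[0],1),np.round(r[1],1),round(r[2],1))
E
```

```text
pos [ 495.2 -331.7  166.5] tool-y yaw 12.68 tilt [-0.0006  0.0009] togo [1.000e-01 1.000e-01 1.025e+02] spin -0.32 F [0.21 0.54 0.09] w 59.9 g 0.0 t 2.23
top housing 928 83.2 [590.7 -99.4] [ 76.1 100.3] 4.0
top handle 124 105.2 [ 495.3 -331.5] [27.9 29.1] 14.5
top stand 545 49.4 [ 495.6 -333. ] [80.  71.9] 11.8
top drum 1221 75.0 [576.6  46.6] [140.8 128.9] 60.1
side housing 1054 81.8 [589.8 -97.2] [ 76.1 104.8] 3.5
side handle 90 103.2 [ 494.2 -328.7] [25.6 30.8] 16.3
side stand 491 48.6 [ 494.4 -329.5] [81.1 75.2] 12.2
side drum 1666 73.9 [573.2  47.2] [146.3 125.8] 61.8
```

View pics/ortho.png

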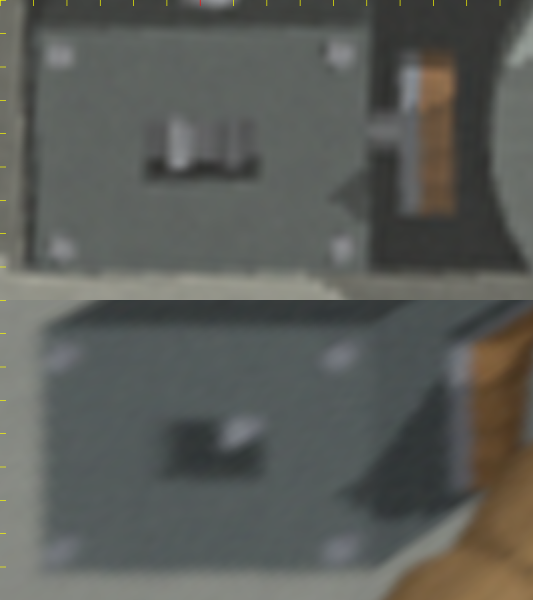

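The slot measures 34.5 x 18 mm, centred about 0.75 mm past the housing centre. The teeth lie near -7 and +10 mm from the slot centre. The gap from cork (X≈76.5) to rim (X≈87) is about 10 mm, so I expect roughly 3.3 teeth. Next I'll descend and grip.

>>> {"name": "arm_command", "arguments": {"steps": [[1,0,25,-0.3,60],[0,0,30,0,60],[0,0,25,0,60],[0,0,15,0,60],[0,0,8.5,0,60],[0,0,0,0,60],[0,0,0,0,25],[0,0,0,0,20],[0,0,0,0,20],[0,0,0,0,20],[0,0,0,0,20]], "squeeze": 50}}

```text
time: 3.6
tool_pos: [0.4955, -0.3309, 0.0638]
eef_rot: [0.0, 0.622, 0.783, -0.0]
force: [-0.6, 0.1, 2.8]
gripper_width: 0.0266
grasp_force: 50.0
```

>>> {"name": "arm_command", "arguments": {"steps": [[0,0,-5,0,20],[0,0,-10,0,20],[0,0,-20,0,20],[0,0,-25,0,20],[0,0,-25,0,20],[0,0,-13,0,20],[25.7,18.1,0,0,20],[25.7,18.1,0,0,20],[25.7,18.1,0,0,20],[25.7,18.1,0,0,20]]}}

```text
time: 4.85
tool_pos: [0.5427, -0.2132, 0.1613]
eef_rot: [-0.0, 0.622, 0.783, -0.0]
force: [0.5, -0.4, -1.9]
gripper_width: 0.0263
grasp_force: 50.0
```

>>> {"name": "arm_command", "arguments": {"steps": [[25.7,18.1,0,0,20],[25.7,18.1,0,0,20],[25.6,18.3,0,0,20],[25.6,18.3,0,0,20],[0,0,0,-10.1,20],[0,0,0,-10.1,20],[0,0,0,-10.1,20],[0,0,0,-10.1,20],[0,0,0,-10.1,20],[0,0,0,-10.1,20],[0,0,0,-10.1,20],[0,0,0,-10.1,20]]}}

```text
time: 6.35
tool_pos: [0.5899, -0.0979, 0.1613]
eef_rot: [-0.0, -0.037, 0.999, -0.0]
force: [-0.1, 1.2, -1.5]
gripper_width: 0.0267
grasp_force: 50.0
```

```bash
python3 - <<'E'
from h import *
togo([.5906,-.0987,.162],93.8)
for n in ("top","side"):
    im,d=vision.camera(n); np.savez(f"pics/{n}1.npz",im=im,d=d)
    uv=proj(n,[.590,-.099,.11])[0].astype(int); print(n,uv)
    k=cv2.resize(im[uv[1]-60:uv[1]+60,uv[0]-50:uv[0]+50],None,fx=4 if n=="side" else 4,fy=4,interpolation=cv2.INTER_CUBIC)
    if n=="top": K=k
cv2.imwrite("pics/over.png",np.hstack([K,k])[...,::-1])
E
```

```text
pos [589.9 -97.9 161.3] tool-y yaw 94.22 tilt [-0.0008 -0.0001] togo [-0.6 -0.8 -0.7] spin 0.42 F [-0.08  1.21 -1.51] w 26.7 g 50.0 t 6.35
top [335 222]
side [321 203]
```

View pics/over.png

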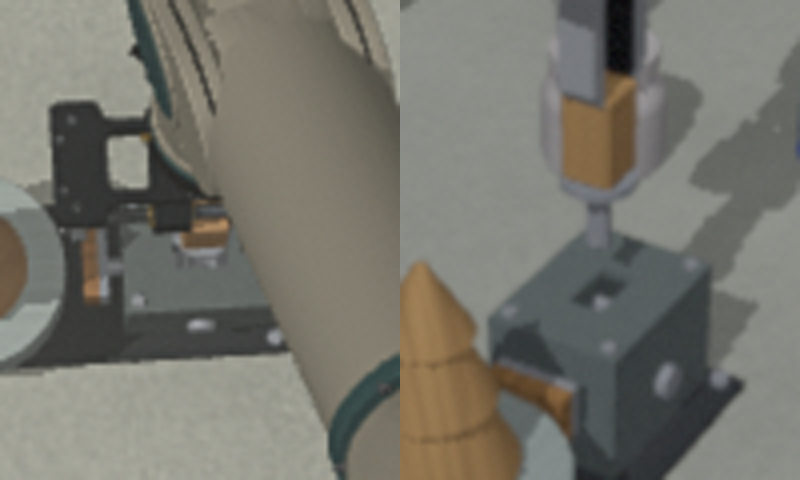

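Side view: the lever is held upright with its blade end at about (320.5,205), just above the slot, whose centre is at about (321,216). I'll work out the offset between them from the same camera.

```bash
python3 - <<'E'
from h import *
D=np.load("pics/side1.npz"); im,d=D['im'],D['d']
w=cloud("side",d)
def ray(n,u,v,z):
    p,K=pts(n); q=cv2.undistortPoints(np.array([[[u,v]]],float),K,np.array(p['distortion']))[0,0]
    r=Rot(p)@np.array([q[0],q[1],1]); o=np.array(p['origin']); return o+r*(z-o[2])/r[2]
print("slot side",np.round(ray("side",321,215.75,.083)*1000,1))
print("pred tip px",proj("side",[[.5899,-.0979,.1095],[.5899,-.0979,.1475],[.5906,-.0987,.083]]).round(1))
# slot segmentation in side image: dark pixels
g=cv2.cvtColor(cv2.resize(im[180:240,285:365],None,fx=8,fy=8,interpolation=cv2.INTER_CUBIC),cv2.COLOR_RGB2GRAY)
s=w[185:260,280:370].reshape(-1,3); 
for nm,z0,z1 in (("blade",.114,.14),("handle",.156,.19)):
    q=w[(w[...,2]>z0)&(w[...,2]<z1)&(abs(w[...,0]-.59)<.05)&(abs(w[...,1]+.098)<(.016 if nm=="handle" else .03))]
    r=cv2.minAreaRect((q[:,:2]*1000).astype(np.float32)) if len(q)>3 else None; print(nm,len(q),np.round(q.min(0)*1000,1),np.round(q.max(0)*1000,1),r)
h=w[190:206,312:330]
print(np.round(h[::3,::3]*1000,0).tolist())
E
```

```text
slot side [588.7 -95.1  83. ]
pred tip px [[321.3 204.1]
 [321.4 187.9]
 [321.2 214.6]]
blade 58 [584.4 -98.5 114.1] [596.9 -92.1 135.2] ((590.3258666992188, -94.4947509765625), (12.06264591217041, 6.171202182769775), 12.202006340026855)
handle 222 [ 575.  -108.4  156.1] [601.9 -82.1 189.9] ((583.685302734375, -89.39655303955078), (33.98822784423828, 19.14582061767578), 48.02072525024414)
[[[598.0, -77.0, 150.0], [593.0, -80.0, 151.0], [588.0, -84.0, 150.0], [582.0, -85.0, 152.0], [577.0, -89.0, 152.0], [573.0, -93.0, 151.0]], [[732.0, -262.0, -2.0], [726.0, -267.0, -3.0], [585.0, -79.0, 147.0], [580.0, -82.0, 148.0], [574.0, -84.0, 149.0], [699.0, -281.0, -0.0]], [[nan, nan, nan], [715.0, -252.0, 0.0], [596.0, -95.0, 128.0], [589.0, -95.0, 130.0], [697.0, -265.0, 0.0], [693.0, -272.0, -2.0]], [[714.0, -238.0, -1.0], [708.0, -242.0, -1.0], [596.0, -95.0, 121.0], [588.0, -94.0, 125.0], [689.0, -253.0, 1.0], [685.0, -260.0, -2.0]], [[706.0, -226.0, -0.0], [629.0, -130.0, 82.0], [595.0, -94.0, 115.0], [588.0, -94.0, 117.0], [613.0, -141.0, 82.0], [609.0, -147.0, 81.0]], [[627.0, -118.0, 82.0], [621.0, -119.0, 83.0], [617.0, -124.0, 82.0], [589.0, -95.0, 109.0], [606.0, -132.0, 82.0], [602.0, -137.0, 81.0]]]
```

In the side camera's own frame, blade and slot agree to about 1 mm. I'll descend with the blade inside the slot, stopping above the tooth tips.

>>> {"name": "arm_command", "arguments": {"steps": [[0,2.5,0,0.3,20],[0,0,8,0,20],[0,0,8,0,20],[0,0,6,0,20],[0,0,5,0,20],[0,0,4,0,20],[0,0,3,0,20],[0,0,0,0,20],[0,0,0,0,20]]}}

```text
time: 7.58
tool_pos: [0.5904, -0.0952, 0.1277]
eef_rot: [0.0, -0.031, 1.0, -0.0]
force: [-0.6, 0.3, -1.1]
gripper_width: 0.0265
grasp_force: 50.0
```

>>> {"name": "arm_command", "arguments": {"steps": [[0,0,1.5,0,20],[0,0,1.5,0,20],[0,0,1.5,0,20],[0,0,1,0,20],[0,0,0,0,20]]}}

```text
time: 8.2
tool_pos: [0.5901, -0.0953, 0.1219]
eef_rot: [-0.0, -0.031, 1.0, 0.0]
force: [-0.8, -0.4, -1.8]
gripper_width: 0.0265
grasp_force: 50.0
```

>>> {"name": "arm_command", "arguments": {"steps": [[0,0,1,0,20],[0,0,1,0,20],[0,0,0,0,20]]}}

```text
time: 8.57
tool_pos: [0.5901, -0.0953, 0.1199]
eef_rot: [-0.0, -0.031, 1.0, 0.0]
force: [0.7, -0.9, -0.8]
gripper_width: 0.0266
grasp_force: 50.0
```

>>> {"name": "arm_command", "arguments": {"steps": [[0,0,1,0,20],[0,0,1,0,20],[0,0,0,0,20]]}}

```text
time: 8.95
tool_pos: [0.5901, -0.0954, 0.1179]
eef_rot: [-0.0, -0.031, 1.0, -0.0]
force: [-0.7, -0.9, -1.0]
gripper_width: 0.0262
grasp_force: 50.0
```

>>> {"name": "arm_command", "arguments": {"steps": [[0,0,1,0,20],[0,0,1,0,20],[0,1,0,0,20],[0,1,0,0,20],[0,0,0,0,20]]}}

```text
time: 9.57
tool_pos: [0.59, -0.0936, 0.1159]
eef_rot: [-0.0, -0.031, 1.0, -0.0]
force: [0.3, -1.8, -1.9]
gripper_width: 0.0267
grasp_force: 50.0
```

```bash
cat > f.py <<'E'
from h import *
import sys
F=[];G=[]
for i in range(int(sys.argv[1]) if len(sys.argv)>1 else 5):
    vision.camera("side"); s=bot.sense(); F.append(s['force']); G.append(s['tool_pos'])
F=np.array(F); print("F",F.mean(0).round(2),"sd",F.std(0).round(2),"pos",(np.mean(G,0)*1000).round(2),"t",round(s['time'],2))
E
python3 f.py 6
```

```text
F [-0.08 -2.14 -1.82] sd [0.43 0.39 0.58] pos [590.   -93.48 115.94] t 9.88
```

>>> {"name": "arm_command", "arguments": {"steps": [[0,1,0,0,20],[0,1,0,0,20],[0,1,0,0,20],[0,0,0,0,20]]}}

```text
time: 10.38
tool_pos: [0.5899, -0.09, 0.116]
eef_rot: [0.0, -0.031, 1.0, 0.0]
force: [-0.2, -1.7, -1.8]
gripper_width: 0.0267
grasp_force: 50.0
```

```bash
python3 f.py 4
```

```text
F [ 0.04 -1.79 -1.45] sd [0.77 0.66 0.58] pos [589.92 -90.06 116.03] t 10.57
```

>>> {"name": "arm_command", "arguments": {"steps": [[0,1,0,0,20],[0,1,0,0,20],[0,1,0,0,20],[0,0,0,0,20]]}}

```text
time: 11.08
tool_pos: [0.5897, -0.087, 0.116]
eef_rot: [0.0, -0.031, 1.0, 0.0]
force: [0.4, -1.8, -1.2]
gripper_width: 0.0261
grasp_force: 50.0
```

```bash
python3 f.py 4
```

```text
F [ 0.54 -1.77 -1.18] sd [0.08 0.62 0.4 ] pos [589.72 -87.1  116.01] t 11.28
```

>>> {"name": "arm_command", "arguments": {"steps": [[0,-1,0,0,20],[0,0,-4,0,20],[0,0,-5,0,20],[0,0,-2.5,0,20],[0,-7,0,0,20],[0,-7,0,0,20],[0,-5.2,0,0,20],[0,0,0,0,20],[0,0,3,0,20],[0,0,2,0,20],[0,0,0,0,20]]}}

```text
time: 12.65
tool_pos: [0.5907, -0.1072, 0.1222]
eef_rot: [-0.0, -0.032, 1.0, 0.0]
force: [-0.2, 0.2, -0.6]
gripper_width: 0.0263
grasp_force: 50.0
```

>>> {"name": "arm_command", "arguments": {"steps": [[0,0,1.5,0,20],[0,0,1.5,0,20],[0,0,1.5,0,20],[0,0,1,0,20],[0,0,1,0,20],[0,0,0,0,20]]}}

```text
time: 13.4
tool_pos: [0.5909, -0.1074, 0.1159]
eef_rot: [-0.0, -0.031, 1.0, 0.0]
force: [-0.5, 0.5, -1.5]
gripper_width: 0.0266
grasp_force: 50.0
```

```bash
python3 f.py 4
```

```text
F [ 0.31 -0.22 -1.75] sd [0.69 0.47 0.42] pos [ 590.99 -107.43  116.01] t 13.6
```

>>> {"name": "arm_command", "arguments": {"steps": [[0,1.5,0,0,20],[0,1.5,0,0,20],[0,1.5,0,0,20],[0,1,0,0,20],[0,1,0,0,20],[0,1,0,0,20],[0,0,0,0,20]]}}

```text
time: 14.48
tool_pos: [0.5905, -0.0997, 0.1161]
eef_rot: [0.0, -0.032, 1.0, 0.0]
force: [0.5, -1.3, -0.4]
gripper_width: 0.0264
grasp_force: 50.0
```

>>> {"name": "arm_command", "arguments": {"steps": [[0,1.5,0,0,20],[0,1.5,0,0,20],[0,1.5,0,0,20],[0,1.5,0,0,20],[0,0,0,0,20]]}}

```text
time: 15.1
tool_pos: [0.59, -0.0937, 0.1159]
eef_rot: [-0.0, -0.031, 1.0, 0.0]
force: [-0.4, -1.3, -2.0]
gripper_width: 0.0264
grasp_force: 50.0
```

>>> {"name": "arm_command", "arguments": {"steps": [[0,1,0,0,20],[0,1,0,0,20],[0,1,0,0,20],[0,0,0,0,20]]}}

```text
time: 15.6
tool_pos: [0.5899, -0.0907, 0.116]
eef_rot: [0.0, -0.031, 1.0, 0.0]
force: [-0.2, -1.1, -2.0]
gripper_width: 0.0264
grasp_force: 50.0
```

>>> {"name": "arm_command", "arguments": {"steps": [[0,1,0,0,20],[0,1,0,0,20],[0,1,0,0,20],[0,0.8,0,0,20],[0,0,0,0,20]]}}

```text
time: 16.23
tool_pos: [0.5897, -0.087, 0.116]
eef_rot: [0.0, -0.031, 1.0, 0.0]
force: [0.4, -1.3, -0.0]
gripper_width: 0.0267
grasp_force: 50.0
```

>>> {"name": "arm_command", "arguments": {"steps": [[0,-1,0,0,20],[0,0,-4,0,20],[0,0,-5,0,20],[0,0,-2.5,0,20],[0,-7,0,0,20],[0,-7,0,0,20],[0,-5.4,0,0,20],[0,0,0,0,20],[0,0,3,0,20],[0,0,2,0,20],[0,0,0,0,20]]}}

```text
time: 17.6
tool_pos: [0.5907, -0.1073, 0.1223]
eef_rot: [-0.0, -0.032, 1.0, 0.0]
force: [0.2, -0.1, -1.6]
gripper_width: 0.0263
grasp_force: 50.0
```

```bash
cat > gap.py <<'E'
from h import *
import sys
c=np.array([.5906,-.0994]); a=np.radians(93.74); ex=np.array([np.cos(a),np.sin(a)]); ey=np.array([-np.sin(a),np.cos(a)])
def ortho(name,im,z,x0,x1,y0,y1,s):
    X,Y=np.meshgrid(np.arange(x0,x1,s),np.arange(y1,y0,-s))
    P=np.dstack([c[0]+(X*ex[0]+Y*ey[0])/1000,c[1]+(X*ex[1]+Y*ey[1])/1000,np.full(X.shape,z)])
    return cv2.remap(im,proj(name,P.reshape(-1,3)).astype(np.float32).reshape(X.shape+(2,)),None,cv2.INTER_CUBIC)
O=[np.load("pics/top0.npz")['im'],vision.camera("top")[0]]
out=np.vstack([ortho("top",i,.055,40,100,-30,30,.2) for i in O]); cv2.imwrite(sys.argv[1],out[...,::-1])
for k in range(2):
    r=out[k*300:(k+1)*300].astype(float)[140:215]   # Y +2..-13
    rb=(r[...,0]-r[...,2]).mean(0); g=r.mean((0,2)); print("R-B",rb[100:260:4].round(0).tolist()); print("gray",g[100:260:4].round(0).tolist())
print(bot.sense()['time'],bot.sense()['force'])
E
python3 gap.py pics/gap1.png
```

```text
R-B [-2.0, -3.0, -4.0, -5.0, -3.0, 2.0, 9.0, 18.0, 27.0, 33.0, 37.0, 41.0, 43.0, 43.0, 43.0, 45.0, 46.0, 43.0, 37.0, 30.0, 21.0, 13.0, 7.0, 4.0, 0.0, -0.0, 0.0, 0.0, 0.0, 0.0, 1.0, 1.0, 1.0, 1.0, 1.0, 1.0, 0.0, -0.0, 0.0, 0.0]
gray [90.0, 95.0, 97.0, 99.0, 99.0, 98.0, 95.0, 91.0, 88.0, 85.0, 84.0, 82.0, 81.0, 81.0, 82.0, 83.0, 84.0, 83.0, 79.0, 73.0, 67.0, 62.0, 58.0, 56.0, 53.0, 53.0, 53.0, 53.0, 51.0, 51.0, 52.0, 53.0, 55.0, 62.0, 75.0, 88.0, 101.0, 109.0, 112.0, 110.0]
R-B [0.0, -0.0, -0.0, -0.0, -1.0, -1.0, -2.0, -3.0, -4.0, -6.0, -6.0, -0.0, 9.0, 20.0, 31.0, 39.0, 43.0, 46.0, 48.0, 47.0, 47.0, 48.0, 50.0, 49.0, 41.0, 31.0, 19.0, 9.0, 3.0, 1.0, -0.0, -1.0, -0.0, 1.0, 1.0, 1.0, 1.0, 0.0, 0.0, 0.0]
gray [81.0, 82.0, 83.0, 85.0, 89.0, 93.0, 97.0, 101.0, 104.0, 106.0, 106.0, 104.0, 101.0, 97.0, 92.0, 90.0, 88.0, 87.0, 87.0, 88.0, 88.0, 89.0, 91.0, 90.0, 85.0, 77.0, 68.0, 61.0, 56.0, 53.0, 53.0, 54.0, 57.0, 65.0, 79.0, 94.0, 108.0, 118.0, 120.0, 118.0]
17.65 [-0.27641244 -0.73058969 -1.69051288]
```

View pics/gap1.png

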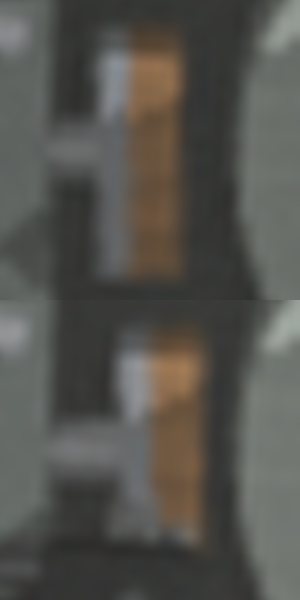

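Top view comparison: the cork edge moved about 4.6 mm towards the rim, roughly 1.5 teeth, leaving about 7 mm. I'll make the second full stroke.

>>> {"name": "arm_command", "arguments": {"steps": [[0,0,1.5,0,20],[0,0,1.5,0,20],[0,0,1.5,0,20],[0,0,1,0,20],[0,0,1,0,20],[0,0,0,0,20]]}}

```text
time: 18.4
tool_pos: [0.5909, -0.1076, 0.1159]
eef_rot: [-0.0, -0.031, 1.0, -0.0]
force: [-0.4, -0.2, -1.4]
gripper_width: 0.026
grasp_force: 50.0
```

>>> {"name": "arm_command", "arguments": {"steps": [[0,1.5,0,0,20],[0,1.5,0,0,20],[0,1,0,0,20],[0,1,0,0,20],[0,1,0,0,20],[0,1,0,0,20],[0,1,0,0,20],[0,1,0,0,20],[0,1,0,0,20],[0,0,0,0,20]]}}

```text
time: 19.65
tool_pos: [0.5902, -0.0974, 0.1159]
eef_rot: [-0.0, -0.031, 1.0, 0.0]
force: [0.3, -1.3, -0.2]
gripper_width: 0.0261
grasp_force: 50.0
```

>>> {"name": "arm_command", "arguments": {"steps": [[0,1,0,0,20],[0,1,0,0,20],[0,1,0,0,20],[0,1,0,0,20],[0,1,0,0,20],[0,0,0,0,20]]}}

```text
time: 20.4
tool_pos: [0.59, -0.0923, 0.116]
eef_rot: [-0.0, -0.031, 1.0, 0.0]
force: [-0.2, -1.1, -1.3]
gripper_width: 0.0264
grasp_force: 50.0
```

>>> {"name": "arm_command", "arguments": {"steps": [[0,1,0,0,20],[0,1,0,0,20],[0,1,0,0,20],[0,1,0,0,20],[0,1,0,0,20],[0,0.4,0,0,20],[0,0,0,0,20]]}}

```text
time: 21.28
tool_pos: [0.5897, -0.087, 0.116]
eef_rot: [0.0, -0.031, 1.0, 0.0]
force: [-0.0, -2.4, -0.9]
gripper_width: 0.0264
grasp_force: 50.0
```

>>> {"name": "arm_command", "arguments": {"steps": [[0,-1,0,0,20],[0,0,-4,0,20],[0,0,-5,0,20],[0,0,-2.5,0,20],[0,-7,0,0,20],[0,-7,0,0,20],[0,-5.4,0,0,20],[0,0,0,0,20],[0,0,3,0,20],[0,0,2,0,20],[0,0,0,0,20]]}}

```text
time: 22.65
tool_pos: [0.5907, -0.1072, 0.1222]
eef_rot: [-0.0, -0.032, 1.0, 0.0]
force: [-0.8, -0.6, -1.9]
gripper_width: 0.0267
grasp_force: 50.0
```

```bash
python3 gap.py pics/gap2.png | tail -3
```

```text
R-B [-0.0, -0.0, -0.0, 0.0, 0.0, -0.0, -0.0, -1.0, -1.0, -2.0, -2.0, -4.0, -6.0, -6.0, -1.0, 7.0, 17.0, 28.0, 36.0, 41.0, 44.0, 47.0, 47.0, 47.0, 48.0, 50.0, 51.0, 45.0, 36.0, 26.0, 14.0, 6.0, 2.0, -0.0, -2.0, -2.0, -1.0, -0.0, -0.0, 0.0]
gray [81.0, 82.0, 83.0, 84.0, 85.0, 85.0, 86.0, 88.0, 93.0, 98.0, 103.0, 107.0, 107.0, 107.0, 105.0, 102.0, 98.0, 94.0, 91.0, 89.0, 88.0, 87.0, 88.0, 88.0, 89.0, 90.0, 90.0, 86.0, 79.0, 70.0, 63.0, 59.0, 59.0, 65.0, 78.0, 93.0, 107.0, 117.0, 120.0, 118.0]
22.7 [ 0.35458516 -0.29558022 -1.52392502]
```

>>> {"name": "arm_command", "arguments": {"steps": [[0,0,1.5,0,20],[0,0,1.5,0,20],[0,0,1.5,0,20],[0,0,1,0,20],[0,0,1,0,20],[0,0,0,0,20]]}}

```text
time: 23.45
tool_pos: [0.5909, -0.1075, 0.1159]
eef_rot: [-0.0, -0.031, 1.0, 0.0]
force: [-0.3, 0.1, -1.2]
gripper_width: 0.0261
grasp_force: 50.0
```

>>> {"name": "arm_command", "arguments": {"steps": [[0,1.5,0,0,20],[0,1.5,0,0,20],[0,1,0,0,20],[0,1,0,0,20],[0,1,0,0,20],[0,1,0,0,20],[0,1,0,0,20],[0,1,0,0,20],[0,0,0,0,20]]}}

```text
time: 24.58
tool_pos: [0.5904, -0.0983, 0.116]
eef_rot: [-0.0, -0.032, 1.0, 0.0]
force: [0.8, -2.1, 0.1]
gripper_width: 0.026
grasp_force: 50.0
```

>>> {"name": "arm_command", "arguments": {"steps": [[0,1,0,0,20],[0,1,0,0,20],[0,1,0,0,20],[0,0,0,0,20]]}}

```text
time: 25.08
tool_pos: [0.59, -0.0955, 0.1158]
eef_rot: [-0.0, -0.031, 1.0, 0.0]
force: [0.6, -1.5, -2.4]
gripper_width: 0.0267
grasp_force: 50.0
```

>>> {"name": "arm_command", "arguments": {"steps": [[0,0.8,0,0,20],[0,0.8,0,0,20],[0,0.4,0,0,20],[0,0,0,0,20]]}}

```text
time: 25.58
tool_pos: [0.5901, -0.0935, 0.116]
eef_rot: [0.0, -0.031, 1.0, 0.0]
force: [-0.2, -2.3, -2.1]
gripper_width: 0.0266
grasp_force: 50.0
```

>>> {"name": "arm_command", "arguments": {"steps": [[0,0.5,0,0,20],[0,0.5,0,0,20],[0,0.5,0,0,20],[0,0,0,0,20]]}}

```text
time: 26.08
tool_pos: [0.59, -0.0919, 0.116]
eef_rot: [0.0, -0.031, 1.0, 0.0]
force: [-0.3, -1.7, -1.0]
gripper_width: 0.0265
grasp_force: 50.0
```

>>> {"name": "arm_command", "arguments": {"steps": [[0,0.5,0,0,20],[0,0.5,0,0,20],[0,0.5,0,0,20],[0,0,0,0,20]]}}

```text
time: 26.58
tool_pos: [0.5899, -0.0904, 0.116]
eef_rot: [0.0, -0.031, 1.0, 0.0]
force: [1.0, -1.9, -1.1]
gripper_width: 0.0268
grasp_force: 50.0
```

```bash
python3 f.py 3;  python3 gap.py pics/gap3.png | tail -3
```

```text
F [ 0.54 -1.85 -1.53] sd [0.08 0.38 0.73] pos [589.92 -90.48 116.01] t 26.73
R-B [-1.0, -0.0, -0.0, -0.0, -0.0, -0.0, -0.0, -0.0, -0.0, 0.0, -0.0, -1.0, -2.0, -3.0, -4.0, -6.0, -7.0, -3.0, 6.0, 17.0, 28.0, 38.0, 43.0, 46.0, 48.0, 48.0, 46.0, 42.0, 40.0, 38.0, 33.0, 25.0, 16.0, 8.0, 1.0, -1.0, -1.0, -1.0, -1.0, -0.0]
gray [81.0, 81.0, 80.0, 80.0, 80.0, 79.0, 79.0, 79.0, 79.0, 78.0, 80.0, 86.0, 94.0, 101.0, 107.0, 109.0, 108.0, 107.0, 103.0, 99.0, 94.0, 90.0, 88.0, 87.0, 86.0, 86.0, 87.0, 87.0, 88.0, 89.0, 88.0, 85.0, 81.0, 79.0, 83.0, 91.0, 101.0, 109.0, 114.0, 116.0]
26.775 [ 0.26788263 -1.55623293 -1.55050325]
```

>>> {"name": "arm_command", "arguments": {"steps": [[0,0.6,0,0,20],[0,0.6,0,0,20],[0,0.6,0,0,20],[0,0,0,0,20]]}}

```text
time: 27.28
tool_pos: [0.5898, -0.0886, 0.116]
eef_rot: [0.0, -0.031, 1.0, 0.0]
force: [0.9, -2.8, -0.5]
gripper_width: 0.0264
grasp_force: 50.0
```

>>> {"name": "arm_command", "arguments": {"steps": [[0,0.6,0,0,20],[0,0.6,0,0,20],[0,0.4,0,0,20],[0,0,0,0,20]]}}

```text
time: 27.78
tool_pos: [0.5897, -0.0871, 0.116]
eef_rot: [0.0, -0.031, 1.0, 0.0]
force: [-0.5, -1.9, -0.9]
gripper_width: 0.0266
grasp_force: 50.0
```

>>> {"name": "arm_command", "arguments": {"steps": [[0,-1,0,0,20],[0,0,-4,0,20],[0,0,-5,0,20],[0,0,-2.5,0,20],[0,-7,0,0,20],[0,-7,0,0,20],[0,-5.4,0,0,20],[0,0,0,0,20],[0,0,3,0,20],[0,0,2,0,20],[0,0,0,0,20]]}}

```text
time: 29.15
tool_pos: [0.5908, -0.1072, 0.1222]
eef_rot: [-0.0, -0.032, 1.0, 0.0]
force: [0.7, -0.3, -1.9]
gripper_width: 0.0265
grasp_force: 50.0
```

>>> {"name": "arm_command", "arguments": {"steps": [[0,0,1.5,0,20],[0,0,1.5,0,20],[0,0,1.5,0,20],[0,0,1,0,20],[0,0,1,0,20],[0,0,0,0,20]]}}

```text
time: 29.9
tool_pos: [0.5909, -0.1075, 0.1159]
eef_rot: [-0.0, -0.031, 1.0, 0.0]
force: [-0.0, 0.3, -1.0]
gripper_width: 0.0265
grasp_force: 50.0
```

```bash
python3 f.py 4
```

```text
F [-0.43 -0.04 -1.37] sd [0.5  0.49 0.52] pos [ 591.   -107.55  116.02] t 30.1
```

>>> {"name": "arm_command", "arguments": {"steps": [[0,1.2,0,0,20],[0,1,0,0,20],[0,1,0,0,20],[0,0.8,0,0,20],[0,0.8,0,0,20],[0,0.6,0,0,20],[0,0.6,0,0,20],[0,0,0,0,20]]}}

```text
time: 31.1
tool_pos: [0.5907, -0.1015, 0.1161]
eef_rot: [0.0, -0.031, 1.0, -0.0]
force: [0.2, -3.1, 0.1]
gripper_width: 0.0262
grasp_force: 50.0
```

>>> {"name": "arm_command", "arguments": {"steps": [[0,0.5,0,0,20],[0,0.5,0,0,20],[0,0.5,0,0,20],[0,0,0,0,20]]}}

```text
time: 31.6
tool_pos: [0.5905, -0.1004, 0.116]
eef_rot: [0.0, -0.031, 1.0, -0.0]
force: [1.0, -3.4, -0.1]
gripper_width: 0.0265
grasp_force: 50.1
```

>>> {"name": "arm_command", "arguments": {"steps": [[0,0.5,0,0,20],[0,0.5,0,0,20],[0,0,0,0,20]]}}

```text
time: 31.98
tool_pos: [0.5905, -0.0994, 0.116]
eef_rot: [0.0, -0.031, 1.0, -0.0]
force: [0.6, -4.6, 0.6]
gripper_width: 0.0266
grasp_force: 50.1
```

```bash
python3 f.py 3;  python3 gap.py pics/gap4.png | tail -3|head -1
```

```text
F [ 0.16 -3.63  0.68] sd [0.63 0.2  0.07] pos [590.44 -99.4  116.02] t 32.12
R-B [-0.0, -0.0, -0.0, -0.0, -0.0, -0.0, -0.0, -0.0, -0.0, -0.0, -0.0, -0.0, -0.0, -1.0, -1.0, -2.0, -3.0, -2.0, -0.0, 3.0, 8.0, 14.0, 19.0, 25.0, 31.0, 35.0, 37.0, 41.0, 45.0, 48.0, 47.0, 43.0, 36.0, 28.0, 18.0, 10.0, 4.0, -1.0, -2.0, -1.0]
```

>>> {"name": "arm_command", "arguments": {"steps": [[0,0.4,0,0,20],[0,0.4,0,0,20],[0,0,0,0,20]]}}

```text
time: 32.55
tool_pos: [0.5904, -0.0986, 0.116]
eef_rot: [0.0, -0.031, 1.0, -0.0]
force: [-0.8, -4.4, 0.7]
gripper_width: 0.0264
grasp_force: 50.2
```

```bash
python3 f.py 5
```

```text
F [ 0.49 -5.07  1.12] sd [0.7  0.33 0.27] pos [590.39 -98.52 116.01] t 32.8
```

>>> {"name": "arm_command", "arguments": {"steps": [[0,0.3,0,0,20],[0,0.3,0,0,20],[0,0.2,0,0,20],[0,0,0,0,20]]}}

```text
time: 33.3
tool_pos: [0.5903, -0.0979, 0.116]
eef_rot: [0.0, -0.031, 1.0, -0.0]
force: [-0.9, -5.5, 1.6]
gripper_width: 0.0267
grasp_force: 50.2
```

```bash
python3 f.py 5;  python3 gap.py pics/gap5.png | tail -3|head -1
```

```text
F [ 0.26 -5.38  1.14] sd [0.34 0.45 0.17] pos [590.33 -97.97 115.99] t 33.55
R-B [0.0, 0.0, -0.0, -0.0, -0.0, -1.0, -1.0, -1.0, -1.0, -0.0, -0.0, -1.0, -1.0, -2.0, -2.0, -3.0, -3.0, -2.0, -0.0, 3.0, 8.0, 14.0, 20.0, 25.0, 29.0, 30.0, 31.0, 34.0, 40.0, 44.0, 46.0, 43.0, 37.0, 29.0, 19.0, 11.0, 4.0, -2.0, -3.0, -2.0]
```

>>> {"name": "arm_command", "arguments": {"steps": [[0,0.3,0,0,20],[0,0.3,0,0,20],[0,0.2,0,0,20],[0,0,0,0,20]]}}

```text
time: 34.1
tool_pos: [0.5903, -0.0975, 0.116]
eef_rot: [-0.0, -0.031, 1.0, -0.001]
force: [0.2, -5.5, 0.9]
gripper_width: 0.0266
grasp_force: 50.3
```

```bash
python3 f.py 6
```

```text
F [ 0.5  -5.69  1.4 ] sd [0.45 0.54 0.53] pos [590.27 -97.52 116.  ] t 34.4
```

>>> {"name": "arm_command", "arguments": {"steps": [[0,0.4,0,0,20],[0,0.3,0,0,20],[0,0.3,0,0,20],[0,0,0,0,20]]}}

```text
time: 34.9
tool_pos: [0.5902, -0.097, 0.116]
eef_rot: [-0.0, -0.031, 1.0, -0.001]
force: [0.9, -6.1, 0.2]
gripper_width: 0.0263
grasp_force: 50.3
```

```bash
python3 f.py 6; python3 - <<'E'
from h import *
im,d=vision.camera("side"); uv=proj("side",[.590,-.099,.11])[0].astype(int)
cv2.imwrite("pics/push.png",cv2.resize(im[uv[1]-60:uv[1]+60,uv[0]-60:uv[0]+60],None,fx=5,fy=5,interpolation=cv2.INTER_CUBIC)[...,::-1])
E
```

```text
F [ 0.36 -6.75  1.22] sd [0.35 0.53 0.64] pos [590.21 -96.96 115.98] t 35.2
```

View pics/push.png

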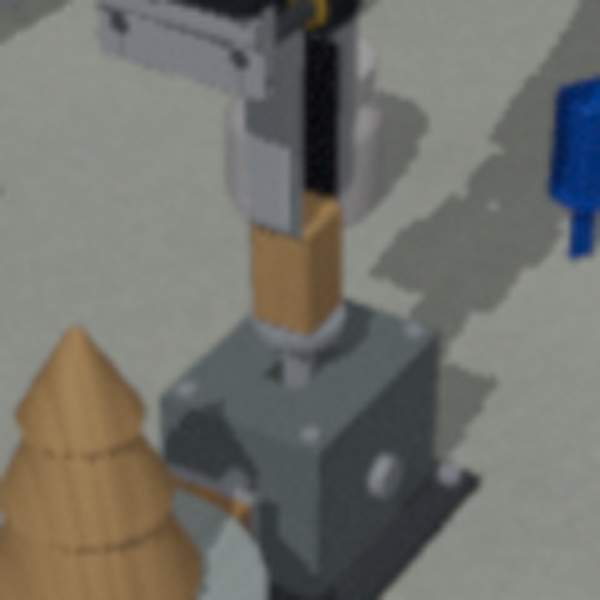

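Side view: the blade is in the slot mid-travel and clear of its ends, the lever is upright, and the cork is against the drum. The push on the tooth is about 7 N, and the shoe no longer moves. I'll back off, lift and return.

>>> {"name": "arm_command", "arguments": {"steps": [[0,-1,0,0,20],[0,-1.5,0,0,20],[0,-1.5,0,0,20],[0,0,-5,0,20],[0,0,-8,0,20],[0,0,-15,0,20],[0,0,-18,0,20],[0,0,0,10,20],[0,0,0,10,20],[0,0,0,10,20],[0,0,0,10,20]]}}

```text
time: 36.62
tool_pos: [0.591, -0.099, 0.1634]
eef_rot: [0.001, 0.315, 0.949, 0.001]
force: [0.3, 0.1, -1.6]
gripper_width: 0.0267
grasp_force: 50.0
```

>>> {"name": "arm_command", "arguments": {"steps": [[0,0,0,10,20],[0,0,0,10,20],[0,0,0,10,20],[0,0,0,10.5,20],[0,0,0,0,20]]}}

```text
time: 37.25
tool_pos: [0.5911, -0.099, 0.1632]
eef_rot: [0.001, 0.621, 0.784, 0.001]
force: [0.5, 0.2, -1.2]
gripper_width: 0.0264
grasp_force: 50.0
```

```bash
python3 -c "
from h import *
togo([.4955,-.3309,.161],13)"; python3 gap.py pics/gap6.png | tail -3|head -1
```

```text
pos [591.1 -99.  163.2] tool-y yaw 13.24 tilt [0.0017 0.0001] togo [-203.9 -146.2    2. ] spin 0.24 F [ 0.5   0.24 -1.17] w 26.4 g 50.0 t 37.25
R-B [0.0, 0.0, 0.0, 0.0, -0.0, -0.0, -0.0, -0.0, -0.0, -0.0, -0.0, -0.0, -1.0, -1.0, -2.0, -4.0, -4.0, -3.0, -1.0, 4.0, 11.0, 21.0, 30.0, 38.0, 45.0, 47.0, 47.0, 47.0, 49.0, 49.0, 46.0, 42.0, 36.0, 28.0, 18.0, 10.0, 3.0, -2.0, -3.0, -1.0]
```

>>> {"name": "arm_command", "arguments": {"steps": [[-25.5,-18.3,0,0.2,20],[-25.5,-18.3,0,0,20],[-25.5,-18.3,0,0,20],[-25.5,-18.3,0,0,20],[-25.5,-18.3,0,0,20],[-25.5,-18.3,0,0,20],[-25.5,-18.2,0,0,20],[-25.4,-18.2,0,0,20],[0,0,20,0,20],[0,0,20,0,20],[0,0,5,0,20],[0,0,0,0,20]]}}

```text
time: 38.8
tool_pos: [0.4938, -0.331, 0.1173]
eef_rot: [0.0, 0.623, 0.782, 0.0]
force: [-0.4, -0.1, -1.4]
gripper_width: 0.0265
grasp_force: 50.0
```

```bash
python3 -c "
from h import *
togo([.4955,-.3309,.064],13)
im,d=vision.camera('side'); uv=proj('side',[.495,-.331,.07])[0].astype(int); print(uv)
cv2.imwrite('pics/back.png',cv2.resize(im[uv[1]-60:uv[1]+60,uv[0]-60:uv[0]+60],None,fx=5,fy=5,interpolation=cv2.INTER_CUBIC)[...,::-1])"
```

```text
pos [ 493.8 -331.   117.3] tool-y yaw 12.98 tilt [0.0003 0.0003] togo [-0.3  1.6 53.3] spin -0.02 F [-0.39 -0.06 -1.36] w 26.5 g 50.0 t 38.8
[413 185]
```

View pics/back.png

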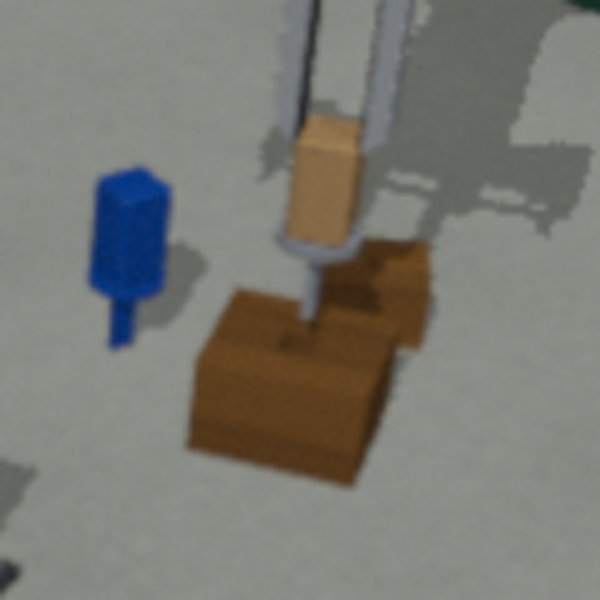

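Side view: the lever hangs over the large block with its blade end at crop (312,315), just above the hole mouth at (300,340). I'll correct by 1.6 mm and lower it.

>>> {"name": "arm_command", "arguments": {"steps": [[-0.3,1.6,0,0,20],[0,0,8,0,20],[0,0,6,0,20],[0,0,4,0,20],[0,0,4,0,20],[0,0,0,0,20]]}}

```text
time: 39.6
tool_pos: [0.4949, -0.3309, 0.0946]
eef_rot: [-0.0, 0.623, 0.782, -0.0]
force: [0.8, -0.1, -1.3]
gripper_width: 0.0264
grasp_force: 50.0
```

>>> {"name": "arm_command", "arguments": {"steps": [[0,0,6,0,20],[0,0,8,0,20],[0,0,7,0,20],[0,0,5,0,20],[0,0,0,0,20]]}}

```text
time: 40.22
tool_pos: [0.4948, -0.3308, 0.0684]
eef_rot: [-0.0, 0.623, 0.782, -0.0]
force: [-0.2, -0.7, -2.1]
gripper_width: 0.0265
grasp_force: 50.0
```

```bash
python3 f.py 3
```

```text
F [ 0.08  0.21 -1.32] sd [0.54 0.42 0.38] pos [ 495.29 -331.02   69.  ] t 40.38
```

>>> {"name": "arm_command", "arguments": {"steps": [[0,0,1.5,0,20],[0,0,1.5,0,20],[0,0,1,0,20],[0,0,0.5,0,20],[0,0,0,0,20]]}}

```text
time: 41.0
tool_pos: [0.4952, -0.331, 0.0645]
eef_rot: [-0.0, 0.623, 0.782, 0.0]
force: [0.3, -0.0, -2.0]
gripper_width: 0.0262
grasp_force: 50.0
```

```bash
python3 f.py 3
```

```text
F [-0.29 -0.61 -1.41] sd [0.48 0.32 0.18] pos [ 495.2  -331.02   64.49] t 41.15
```

>>> {"name": "arm_command", "arguments": {"steps": [[0,0,0.5,0,20],[0,0,0.5,0,20],[0,0,0.5,0,20],[0,0,0,0,20]]}}

```text
time: 41.65
tool_pos: [0.4952, -0.3311, 0.0638]
eef_rot: [0.0, 0.623, 0.782, -0.0]
force: [-1.1, 1.0, 5.3]
gripper_width: 0.0266
grasp_force: 50.0
```

```bash
python3 f.py 3
```

```text
F [-1.34  1.19  5.19] sd [0.21 0.64 0.46] pos [ 495.25 -331.13   63.77] t 41.8
```

The collar is seated (up-force at z = 63.8, the same height as at the grasp). I'll release and lift clear.

>>> {"name": "arm_command", "arguments": {"steps": [[0,0,-0.5,0,20],[0,0,0,0,32],[0,0,0,0,45],[0,0,0,0,60],[0,0,0,0,60],[0,0,0,0,60],[0,0,-10,0,60],[0,0,-25,0,60],[0,0,-35,0,60],[0,0,-40,0,60],[0,0,0,0,60],[0,0,0,0,60]]}}

```text
time: 43.3
tool_pos: [0.4948, -0.3309, 0.1735]
eef_rot: [-0.0, 0.623, 0.782, -0.0]
force: [0.4, 0.0, -0.3]
gripper_width: 0.0599
grasp_force: 0.0
```

```bash
python3 - <<'E'
from h import *
im,d=vision.camera('side'); w=cloud('side',d)
q=w[(abs(w[...,0]-.495)<.05)&(abs(w[...,1]+.331)<.05)&(w[...,2]>.096)&(w[...,2]<.115)]
print("handle top",len(q),np.median(q,0).round(4),"before (side): z .1032 c .4942,-.3287")
uv=proj('side',[.495,-.331,.07])[0].astype(int); u2=proj('side',[.59,-.06,.07])[0].astype(int)
f=lambda u:cv2.resize(im[u[1]-45:u[1]+45,u[0]-45:u[0]+45],None,fx=4.4,fy=4.4,interpolation=cv2.INTER_CUBIC)
cv2.imwrite('pics/end.png',np.hstack([f(uv),f(u2)])[...,::-1]); print(bot.sense()['time'])
E
python3 gap.py pics/gap7.png | tail -3|head -1
```

```text
handle top 106 [ 0.493  -0.3247  0.1025] before (side): z .1032 c .4942,-.3287
43.35
R-B [0.0, 0.0, 0.0, -0.0, -0.0, -0.0, -0.0, -0.0, 0.0, 0.0, 0.0, -0.0, -1.0, -2.0, -3.0, -4.0, -5.0, -3.0, -0.0, 4.0, 11.0, 21.0, 29.0, 37.0, 43.0, 46.0, 46.0, 47.0, 48.0, 48.0, 46.0, 41.0, 35.0, 27.0, 18.0, 10.0, 3.0, -2.0, -3.0, -2.0]
```

View pics/end.png

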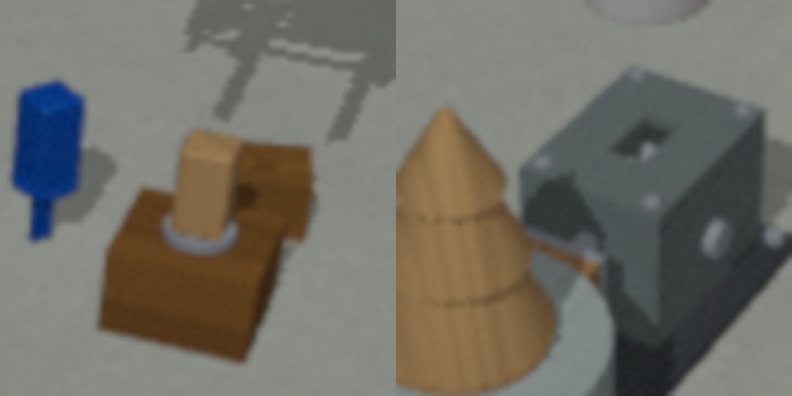

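The lever is upright with its collar flat on the block at crop (200,235), the shoe sits at the drum's rim, and the arm is clear. I'll hand the job in.

```bash
python3 -c "
from cell import job
print(job.close_job())"
```

```text
the job is handed in; nothing more can be done
None
```

The job is handed in, with no verdict shown: the shoe looks seated on the rim after a final push of about 7 N on the star wheel (its own pressure can't be measured), the lever stands upright in its stand, and nothing else was moved that I could see.

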